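# Count to the third gap and slide the knob home

## Robot

A 7-joint arm with a two-finger parallel gripper is mounted at the origin on the work surface. World frame = base frame: x ahead of the robot, y to its left, z up, the work surface at z = 0. Lengths are in mm, angles in rad, forces in N, time in s.
With the tool pointing down it reaches from about 425 to 925 mm from the base axis. Payload 6.8 kg.
Tool frame: the origin (TCP) lies midway between the tips of the shut fingers; the grasp point (between the pads) lies arm.pinch_z behind it (arm.pinch_z is the distance from the TCP to the grasp point, in mm); z points along the fingers, y is the line along which they close (so a half turn about z gives the same grasp; the last joint's range is limited). The gripper opens to 85 mm and grips with 20 to 120 N. Pads are 22 mm wide; open, the fingers measure 114 mm over their backs; the gripper's body (76 mm by 85 mm) begins 54 mm behind the grasp point. The pads swing forward as they close: fully open they stand 13 mm farther back than shut.
Start: joints at [1.147, 0.477, 0.022, 1.555, -0.011, 1.109, -0.083], TCP at [209.649, -641.634, 231.308] pointing down, gripper open.
Joint ranges: [-2.96, 2.96], [-0.34, 2.1], [-1.41, 1.46], [0.24, 2.44], [-1.37, 4.51], [0.17, 1.92], [-2.96, 2.96]. Speed limits (rad/s): [2.39, 2.39, 3.14, 3.14, 3.14, 3.14, 3.14].

## Interface

Orientations are given as a unit quaternion [w, x, y, z].
In Python, from plant import arm, viewer, status gives the robot as it stands (arm), with the cameras (viewer) and the readings (status).
- The arm moves only by the shell command python3 jog.py [OPENING] [FORCE], which reads ROWS from standard input. ROWS is a JSON list of rows, 1 to 10 of them, each written [[dx, dy, dz], [rx, ry, rz]]: dx, dy, dz in mm, then a rotation vector rx, ry, rz in rad; each row is the pose to reach, as a shift and turn from the pose commanded when the command began, along the tool's axes at that moment; what a row does not reach only later rows make up. A row lasts 1/10 s, in which the tool goes at most 50 mm and 0.15 rad, less where a joint would pass 70% of its speed; a pose out of reach is approached as far as the arm can. OPENING is the finger opening in mm, set as the command begins (- or left out keeps the last). The fingers move at their own pace and stop on an object; FORCE is the grip in N (left out, the last holds). Time passes only in rows, so rows that do not move let the fingers close. It prints the time, the measured TCP pose, the force, the opening and the grip force at its end. Input that does not fit is refused with a message, and nothing moves.
- status.get_state(): the state, without advancing time (a new reading comes with each control period).
- viewer.camera(name): name is "scene" or "top" or "wrist"; returns (picture, depth): 384x512x3 uint8, red, green, blue; 384x512 float32, mm along the optical axis (not along the pixel's ray), 0 where there is no reading.
- viewer.camera_info(name): a dict with "camera_matrix" (3x3 intrinsics, pixels), "world_from_camera" (4x4, takes a point from camera to world coordinates); the wrist camera has in their place "tool_from_camera" (4x4, takes a point from camera to tool coordinates, whose origin is the TCP and whose axes are the flange's). Camera axes: x right, y down, z forward; pixel columns grow to the right and rows downward; lengths in mm; the calibration is good to about 2 mm. A picture is of the moment at which its call begins: read the wrist's pose just before it. camera_info takes no time and is no camera call.
- arm.sign_off(): hands the job in; it is judged then, once.
The state is a dict: "clock": time; "joints": joint angles; "qd": joint speeds; "joint_torque": joint torques, N m; "eef_pos": TCP position; "tool_rot": TCP orientation; "force": force on the tool from outside, world axes, zero at the start; "torque": the same for the moment, N m; "finger_gap": finger opening in mm; "grip_force": force on a finger pad.
Only numpy, scipy, OpenCV 4.12 (cv2) and the standard library are available. Lean on these libraries where they do the work, as an engineer would, in place of code of your own. Each camera call takes 0.05 s, during which the arm holds its last target. There are 200 camera calls.

## Task

Knobs are kept in panel order, counted from the end of the rack where the round-topped post stands. Set a fingertip lightly on the sprung brass strip at the first gap, run it along the strip without lifting off, past the second gap to the third, and stop there, not running on to the fourth. Then push the cream knob along the bench into that third gap until it rests against the back, keeping it flat on the bench (never lifted or tipped), leave the other parts on the bench where they are, and draw clear.

Things in the scene. Friction and masses are not known exactly. Their poses are not given: they have to be found in the camera images.
- rack: Pale wooden rack fixed to the bench, 50 mm deep (x), 282 mm long (y), yaw within 0.15 rad. Origin: centre of its underside, on the bench; +x points away from the robot to its back, y along its length. Seven dividers 6 mm thick, 30 mm high, with rounded noses, at y = 0, +-46, +-92, +-138 mm make six gaps 40 mm wide, centred at y = +-23, +-69, +-115 mm, open above and towards -x.
- mouths (a point): Point on the bench in the line of the gaps' mouths, at x = -25 mm, y = 0 in the rack's frame; axes as the rack's. The gaps have no floor but the bench; their back is the front face of a beam 32 mm high, 30 mm behind the mouths (rack x = +5 mm). Gaps one, two, three are at rack y = +115, +69, +23 mm if the round post is at the +y end, else -115, -69, -23 mm.
- strip: Flat brass strip, the counting rail, 16 mm wide, 278 mm long, 3 mm thick, over the rack's back beam. Origin: middle of its top face, at rack x = +15 mm, y = 0, 46 mm above the bench; axes as the rack's. On springs, it goes straight down as a whole: 0.5 N starts it, then 0.4 N per mm, to a stop at 8 mm (about 4 N). Over 20 N against the stop is too hard.
- round_post: Brass post fixed to the bench at the end of the rack to count from: round, 22 mm diameter, with a ball-shaped top, 54 mm high. Origin: centre of its underside. It stands at x = 0, y = +155 mm or y = -155 mm in the rack's frame; which of the two changes from run to run.
- square_post: Brass post fixed to the bench at the other end of the rack: square block 22 x 22 mm with flat top, 36 mm high. Origin: centre of its underside.
- knob: Cream ceramic radio knob standing loose on the bench in front of the rack, 60 g: round skirt 34 mm diameter, 12 mm high, then a fluted grip about 30 mm diameter up to 26 mm. Origin: centre of its underside. Pushed low at the skirt it slides upright. Home in a gap its origin is at rack x = -12 mm and it sticks 4 mm out of the mouth, so the fingers need not enter.
- valve: Bystander: old radio valve, brown bakelite base 38 mm diameter, glass bulb 42 mm, 98 mm tall, loose, standing well to the left of the rack. Origin: centre of its underside.
- capacitor: Bystander: brass tuning capacitor 60 x 42 x 44 mm with aluminium vanes, loose, standing well to the right of the rack. Origin: centre of its underside.
- bezel: Bystander: chrome meter bezel, ring 76 mm outside diameter, 12 mm high, loose, lying behind the rack. Origin: centre of its underside. Far to the left, beyond the valve, a green cast-iron hand press, 275 mm high to its lever ball, is fixed to the bench, at least 0.4 m left of the base's middle line and out of the way.

How it is judged:
By the outcome, as a careful person would: the job done as asked, in the order asked, and still so for the second after the job is handed in, with the robot touching nothing.
It also fails if it takes over 72 s, if anything falls off the work surface, if the arm or the gripper's body presses on something with over 40 N, if the wrist force passes 120 N, or if a joint passes its speed limit or range.

## Working session

There is one attempt and no reset: what is moved stays moved. The work goes in short steps, Python scripts to look and compute and a shell command to move; the robot and the scene stay as the last step left them, time stands still between calls to the robot, and variables do not carry over. Pictures are saved under pics/ and viewed, at most 10 in all, crops included, and the job is handed in when it is done.

```bash
ls; mkdir -p pics
python3 - <<'E'
from plant import arm, viewer, status
import cv2,numpy as np
s=status.get_state();print(s)
print(arm.pinch_z)
ims=[]
for n in("scene","top"):
    p,d=viewer.camera(n);np.savez(f'pics/{n}0.npz',p=p,d=d);cv2.imwrite(f'pics/{n}0.png',p[:,:,::-1])
    i=viewer.camera_info(n);print(n,i,d[::95,::127])
E
```

```text
jog.py
pics
plant.py
{'clock': 0.0, 'joints': array([ 1.14692908,  0.47780264,  0.02234821,  1.5564591 , -0.01149382,
        1.10931402, -0.08313714]), 'qd': array([-0.00110737, -0.00047834, -0.00039365, -0.00028929, -0.00043999,
        0.00135195, -0.00259754]), 'joint_torque': array([ 1.73979224e-04, -5.96462703e+01,  1.60772167e+00, -2.81199324e+01,
        1.24388631e-02,  9.29618545e-03, -5.58718170e-06]), 'eef_pos': array([ 209.409964  , -641.06240266,  230.32096274]), 'tool_rot': array([-9.01323558e-04,  9.87563428e-01,  1.57218367e-01, -2.18314792e-04]), 'force': array([0.14043907, 0.62863222, 0.58289607]), 'torque': array([-0.04662863, -0.01653481,  0.05671854]), 'grip_force': 0.0, 'finger_gap': 85.52947559005756}
18.700000000000003
scene {'camera_matrix': array([[485.17660267,   0.        , 253.12584022],
       [  0.        , 485.17660267, 200.00537325],
       [  0.        ,   0.        ,   1.        ]]), 'world_from_camera': array([[-8.83438759e-01,  3.39912662e-01, -3.22483086e-01,
         9.71780657e+02],
       [ 4.68209167e-01,  6.14321562e-01, -6.35129274e-01,
  
[... 592 characters left out ...]
01, 187.00044172],
       [  0.        ,   0.        ,   1.        ]]), 'world_from_camera': array([[-5.75744395e-03, -9.98937794e-01,  4.57180017e-02,
         5.78714277e+02],
       [-9.99284184e-01,  7.45682978e-03,  3.70879378e-02,
        -2.43995553e+01],
       [-3.73894542e-02, -4.54717443e-02, -9.98265671e-01,
         1.06144257e+03],
       [ 0.00000000e+00,  0.00000000e+00,  0.00000000e+00,
         1.00000000e+00]])} [[1863.0428 1878.165  1858.175  1834.5162 1813.4718]
 [1103.4897 1089.5842 1076.9891 1059.8992 1044.8638]
 [1089.4812 1079.2327 1017.0666 1049.048  1028.784 ]
 [1074.2015 1058.1747 1047.2217 1035.1727 1020.658 ]
 [1065.907  1051.9257 1022.2237 1026.2964 1011.1364]]
```

View pics/top0.png

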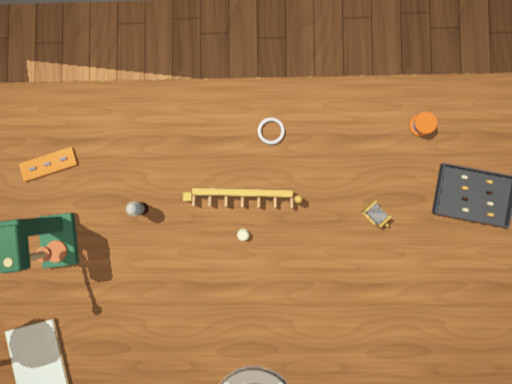

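View pics/scene0.png

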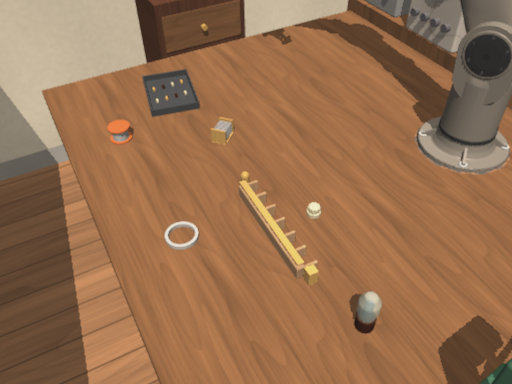

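Top view: the strip runs from (192,191) to (293,194). The round post is at (298,199), which is the robot's right (−y), and the square post at (187,197). The knob is at (243,235). So gaps one, two and three are at rack y = −115, −69 and −23. The scene view agrees: ball-topped post at (245,176), square post at (311,273).

```bash
cat > h.py <<'E'
import numpy as np,cv2
from plant import arm, viewer, status
from scipy.spatial.transform import Rotation as R
def rot(q): return R.from_quat([q[1],q[2],q[3],q[0]]).as_matrix()
def ray(i,T,uv,z):
    uv=np.atleast_2d(uv).astype(float)
    d=np.c_[uv,np.ones(len(uv))]@np.linalg.inv(i["camera_matrix"]).T@T[:3,:3].T
    o=T[:3,3]; return o+d*((z-o[2])/d[:,2])[:,None]
def wristT():
    s=status.get_state();T=np.eye(4);T[:3,:3]=rot(s["tool_rot"]);T[:3,3]=s["eef_pos"]
    i=viewer.camera_info("wrist");return i,T@i["tool_from_camera"]
E
python3 - <<'E'
from h import *
for n,box in(("top",(175,180,310,250)),("scene",(200,160,340,300))):
    f=np.load(f'pics/{n}0.npz');p=f['p'];i=viewer.camera_info(n);T=i["world_from_camera"]
    hsv=cv2.cvtColor(p,cv2.COLOR_RGB2HSV)
    x0,y0,x1,y1=box;m=np.zeros(p.shape[:2],np.uint8);m[y0:y1,x0:x1]=1
    y=cv2.inRange(hsv,(20,130,140),(32,255,255))*m
    c=(cv2.inRange(hsv,(18,0,190),(40,110,255)))*m
    for nm,k,z in(("brass",y,46),("cream",c,26)):
        N,l,st,ce=cv2.connectedComponentsWithStats(k)
        for j in range(1,N):
            if st[j,4]>15: print(n,nm,st[j],ce[j].round(1),ray(i,T,ce[j],z).round(1))
    N,l,st,ce=cv2.connectedComponentsWithStats(y);j=1+np.argmax(st[1:,4])
    r=cv2.minAreaRect(np.argwhere(l==j)[:,::-1].astype(np.float32));print(r,ray(i,T,cv2.boxPoints(r),46).round(1))
i=viewer.camera_info("wrist");print(i)
E
```

```text
top brass [187 192   6  10  17] [190.1 195.6] [[602.3 170.4  46. ]]
top brass [294 196   8   7  34] [297.4 198.9] [[ 591.3 -126.4   46. ]]
top cream [237 228  12  13 114] [242.1 234.2] [[493.7  27.1  26. ]]
((297.5000305175781, 199.00003051757812), (6.363960266113281, 6.363960266113281), 45.0) [[ 591.3 -114.3   46. ]
 [ 603.5 -126.8   46. ]
 [ 591.1 -138.9   46. ]
 [ 578.8 -126.5   46. ]]
scene brass [240 181  64  83 598] [272.6 223.6] [[612.4  45.4  46. ]]
scene brass [305 265  13  11  74] [310.8 269.7] [[607.2 189.9  46. ]]
scene cream [307 202  14  15 132] [313.8 208.6] [[497.6  34.6  26. ]]
((271.5473327636719, 221.96624755859375), (101.71669006347656, 6.742362976074219), 54.462318420410156) [[ 616.4 -107.4   46. ]
 [ 598.7 -113.4   46. ]
 [ 608.2  165.8   46. ]
 [ 623.1  168.9   46. ]]
{'camera_matrix': array([[335.58319646,   0.        , 256.34453036],
       [  0.        , 335.58319646, 187.91637219],
       [  0.        ,   0.        ,   1.        ]]), 'tool_from_camera': array([[ 2.68468927e-04, -9.58401470e-01, -2.85423459e-01,
         7.17384294e+01],
       [ 9.99999920e-01,  3.41754237e-04, -2.06951656e-04,
         9.05633197e-02],
       [ 2.95887447e-04, -2.85423381e-01,  9.58401485e-01,
        -1.42869979e+02],
       [ 0.00000000e+00,  0.00000000e+00,  0.00000000e+00,
         1.00000000e+00]])}
```

```bash
echo '[[[57, -52, 0], [0, 0, 0.05]], [[114, -103, 0], [0, 0, 0.1]], [[171, -155, 0], [0, 0, 0.15]], [[228, -206, 0], [0, 0, 0.2]], [[285, -258, 0], [0, 0, 0.25]], [[341, -310, 0], [0, 0, 0.3]], [[398, -361, 0], [0, 0, 0.345]], [[455, -413, 0], [0, 0, 0.345]], [[512, -464, 0], [0, 0, 0.345]], [[569, -516, 0], [0, 0, 0.345]]]' | python3 jog.py 0 20
```

```text
clock: 1.1
eef_pos: [457.8, -205.5, 231.2]
tool_rot: [0.0, 1.0, -0.015, -0.0]
force: [1.3, -0.7, -0.2]
finger_gap: -0.4
grip_force: 0.0
```

Run:
```python
from h import *
s=status.get_state();M=rot(s["tool_rot"]);print(s["eef_pos"],np.arctan2(M[1,0],M[0,0]),M[:,2],M.T@(np.array([590,26,230])-s["eef_pos"]))
```

```text
[ 457.80670095 -205.46563978  231.22736295] -0.02940802927615626 [-1.68168620e-04 -1.34180918e-04 -9.99999977e-01] [ 125.33037323 -235.25270717    1.17407388]
```

```bash
echo '[[[21, -39, 0], [0, 0, 0]], [[42, -78, 0], [0, 0, 0]], [[63, -118, 0], [0, 0, 0]], [[84, -157, 0], [0, 0, 0]], [[105, -196, 0], [0, 0, 0]], [[125, -235, 0], [0, 0, 0]], [[125, -235, 0], [0, 0, 0]], [[125, -235, 0], [0, 0, 0]], [[125, -235, 0], [0, 0, 0]]]' | python3 jog.py
python3 - <<'E'
from h import *
i,T=wristT();p,d=viewer.camera("wrist");np.savez('pics/w1.npz',p=p,d=d,T=T);cv2.imwrite('pics/w1.png',p[:,:,::-1])
E
```

```text
clock: 2.0
eef_pos: [588.6, 22.5, 230.8]
tool_rot: [0.0, 1.0, -0.015, -0.001]
force: [0.4, -0.2, -0.6]
finger_gap: 0.0
grip_force: 0.0
```

View pics/w1.png

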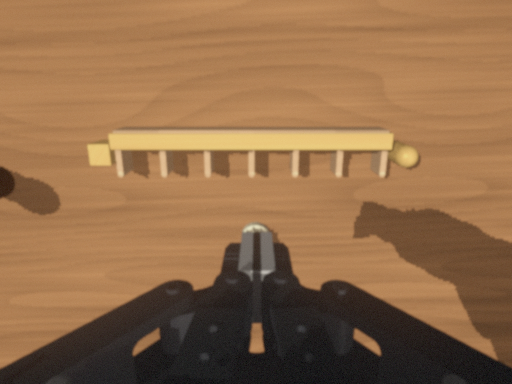

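The wrist view shows the strip from (110,141) to (392,141), the ball post at (405,156) and the square post at (99,154). The knob is partly hidden at (256,228).

Run:
```python
from h import *
s=status.get_state();print(s["eef_pos"],abs(s["qd"]).max())
i,T=wristT();p,d=viewer.camera("wrist");np.savez('pics/w2.npz',p=p,d=d,T=T)
hsv=cv2.cvtColor(p,cv2.COLOR_RGB2HSV);print(hsv[141,250],hsv[131,250],hsv[165,208],hsv[156,405])
m=cv2.inRange(hsv,(20,140,120),(32,255,255));m[:110]=0;m[190:]=0
m=cv2.morphologyEx(m,cv2.MORPH_OPEN,np.ones((3,3)))
# strip ends and edges by columns
cols=np.arange(125,380);mid=[];w=[]
for c in cols:
    r=np.flatnonzero(m[:,c]>0);r=r[(r>120)&(r<160)];mid.append((r.min()+r.max())/2);w.append(r.max()-r.min()+1)
P=ray(i,T,np.c_[cols,mid],46);k=np.polyfit(P[:,1],P[:,0],1);print("strip x=",k,"yaw",-np.arctan(k[0]),np.median(w)*1.1)
row=np.flatnonzero(m[137]>0);print("row137",row.min(),row.max(),ray(i,T,[[row.min(),139],[row.max()+1,139]],46))
b=m.copy();b[:,:396]=0;mo=cv2.moments(b,True);cb=[mo["m10"]/mo["m00"],mo["m01"]/mo["m00"]];print("ball",cb,ray(i,T,cb,44))
b=m.copy();b[:,108:]=0;mo=cv2.moments(b,True);cb=[mo["m10"]/mo["m00"],mo["m01"]/mo["m00"]];print("square",cb,ray(i,T,cb,36))
# depth check
for u,v in((250,141),(250,100)):
    z=d[v,u];q=np.linalg.inv(i["camera_matrix"])@[u,v,1]*z;print((T@np.r_[q,1])[:3])
```

```text
[588.67116438  22.08569187 231.0211034 ] 0.006352579006588465
[ 21 117 233] [ 16  93 211] [ 16  89 221] [ 23 110 234]Traceback (most recent call last):
  File "<stdin>", line 10, in <module>
    return umr_minimum(a, axis, None, out, keepdims, initial, where)
ValueError: zero-size array to reduction operation minimum which has no identity
```

Run:
```python
from h import *
f=np.load('pics/w2.npz');p,d,T=f['p'],f['d'],f['T'];i=viewer.camera_info("wrist")
hsv=cv2.cvtColor(p,cv2.COLOR_RGB2HSV)
m=cv2.inRange(hsv,(19,98,175),(30,255,255));m[:110]=0;m[190:]=0
m=cv2.morphologyEx(m,cv2.MORPH_OPEN,np.ones((3,3)))
cv2.imwrite('pics/m.png',m[100:200])
cols=np.arange(125,380);mid=[];w=[]
for c in cols:
    r=np.flatnonzero(m[:,c]>0);r=r[(r>120)&(r<160)];mid.append((r.min()+r.max())/2);w.append(r.max()-r.min()+1)
print(np.median(w),min(w),max(w))
P=ray(i,T,np.c_[cols,mid],46);k=np.polyfit(P[:,1],P[:,0],1);print("strip x=",k,"yaw",-np.arctan(k[0]))
row=np.flatnonzero(m[139]>0);print("row",row.min(),row.max(),ray(i,T,[[row.min(),139],[row.max()+1,139]],46))
b=m.copy();b[:,:396]=0;mo=cv2.moments(b,True);cb=[mo["m10"]/mo["m00"],mo["m01"]/mo["m00"]];print("ball",cb,ray(i,T,cb,44))
b=m.copy();b[:,108:]=0;mo=cv2.moments(b,True);cb=[mo["m10"]/mo["m00"],mo["m01"]/mo["m00"]];print("square",cb,ray(i,T,cb,36))
for u,v in((250,141),(250,100)):
    z=d[v,u];q=np.linalg.inv(i["camera_matrix"])@[u,v,1]*z;print((T@np.r_[q,1])[:3])
# dividers: dark/pale columns at row 165 (z=30)
g=cv2.inRange(hsv,(10,50,200),(25,125,255));x=np.flatnonzero(g[168]>0);x=x[(x>100)&(x<400)]
for grp in np.split(x,np.flatnonzero(np.diff(x)>4)+1): print(grp.mean().round(1),len(grp),ray(i,T,[grp.mean(),168],30)[0].round(1))
```

```text
16.0 16 17
strip x= [2.94500084e-02 6.09586953e+02] yaw -0.02944149882497343
row 108 392 [[ 617.03948612  165.67464599   46.        ]
 [ 608.34187818 -112.63835338   46.        ]]
ball [405.8618618618619, 155.84984984984985] [[ 590.75790593 -127.70813806   44.        ]]
square [97.72494172494173, 154.23776223776224] [[600.56649472 183.05227603  36.        ]]
[610.90796787  27.0889209   47.03510865]
[647.98269115  26.577371    -1.13627429]
118.5 6 [584.2 166.6  30. ]
162.5 6 [582.8 120.4  30. ]
206.5 6 [581.3  74.2  30. ]
250.5 6 [579.9  28.   30. ]
294.5 6 [578.5 -18.2  30. ]
338.0 5 [577.  -63.9  30. ]
382.0 5 [ 575.6 -110.1   30. ]
```

```bash
echo '[[[7, 36, 0], [0, 0, 0]], [[14, 73, 0], [0, 0, 0]], [[22, 109, 20], [0, 0, 0]], [[22, 109, 55], [0, 0, 0]], [[22, 109, 90], [0, 0, 0]], [[22, 109, 125], [0, 0, 0]], [[22, 109, 150], [0, 0, 0]], [[22, 109, 165], [0, 0, 0]], [[22, 109, 165], [0, 0, 0]], [[22, 109, 165], [0, 0, 0]]]' | python3 jog.py
cat > go.py <<'E'
from h import *
import sys
s=status.get_state();M=rot(s["tool_rot"]);t=[float(a) for a in sys.argv[1:4]]
print(s["clock"],s["eef_pos"].round(2),"yaw",np.arctan2(M[1,0],M[0,0]).round(4),M[:,2].round(4),"F",s["force"].round(2),"tool delta",(M.T@(np.array(t)-s["eef_pos"])).round(2))
E
python3 go.py 607.1 -87.9 46; python3 go.py 607.1 -87.9 46
```

```text
clock: 3.1
eef_pos: [608.6, -86.2, 67.2]
tool_rot: [0.0, 1.0, -0.015, 0.001]
force: [-0.2, -0.1, -0.4]
finger_gap: -0.0
grip_force: 0.0
3.1 [608.6  -86.18  67.25] yaw -0.0299 [ 1.2e-03 -2.0e-04 -1.0e+00] F [-0.22 -0.12 -0.43] tool delta [-1.48  1.76 21.24]
3.1 [608.6  -86.18  67.25] yaw -0.0299 [ 1.2e-03 -2.0e-04 -1.0e+00] F [-0.22 -0.12 -0.43] tool delta [-1.48  1.76 21.24]
```

```bash
echo '[[[-1.5, 1.8, 6], [0, 0, 0]], [[-1.5, 1.8, 12], [0, 0, 0]], [[-1.5, 1.8, 16], [0, 0, 0]], [[-1.5, 1.8, 18], [0, 0, 0]], [[-1.5, 1.8, 18], [0, 0, 0]], [[-1.5, 1.8, 18], [0, 0, 0]]]' | python3 jog.py
python3 go.py 607.1 -87.9 46
```

```text
clock: 3.7
eef_pos: [606.6, -87.4, 48.4]
tool_rot: [-0.0, 1.0, -0.015, 0.0]
force: [0.2, 1.4, -0.1]
finger_gap: -0.0
grip_force: 0.0
3.7 [606.61 -87.35  48.37] yaw -0.0291 [ 2.e-04  0.e+00 -1.e+00] F [ 0.15  1.38 -0.15] tool delta [0.5  0.53 2.37]
```

```bash
echo '[[[0.5, 0, 1], [0, 0, 0]], [[0.5, 0, 2], [0, 0, 0]], [[0.5, 0, 3], [0, 0, 0]], [[0.5, 0, 4], [0, 0, 0]], [[0.5, 0, 5], [0, 0, 0]], [[0.5, 0, 6], [0, 0, 0]], [[0.5, 0, 6], [0, 0, 0]], [[0.5, 0, 6], [0, 0, 0]], [[0.5, 0, 6], [0, 0, 0]], [[0.5, 0, 6], [0, 0, 0]]]' | python3 jog.py
python3 go.py 609.8 4.1 42.3
```

```text
clock: 4.7
eef_pos: [607.2, -87.5, 42.4]
tool_rot: [0.0, 1.0, -0.015, 0.0]
force: [0.5, 1.4, 1.4]
finger_gap: -0.3
grip_force: 1.0
4.7 [607.16 -87.46  42.43] yaw -0.0292 [ 4.e-04 -0.e+00 -1.e+00] F [0.49 1.38 1.39] tool delta [-4.00e-02 -9.16e+01  1.30e-01]
```

```bash
echo '[[[0, -5, 0], [0, 0, 0]], [[0, -12, 0], [0, 0, 0]], [[0, -19, 0], [0, 0, 0]], [[0, -26, 0], [0, 0, 0]], [[0, -33, 0], [0, 0, 0]], [[0, -40, 0], [0, 0, 0]], [[0, -46, 0], [0, 0, 0]], [[0, -46, 0], [0, 0, 0]]]' | python3 jog.py
python3 go.py 609.8 4.1 42.3
```

```text
clock: 5.5
eef_pos: [608.4, -39.6, 42.3]
tool_rot: [-0.001, 1.0, -0.014, 0.0]
force: [0.3, 1.0, 1.4]
finger_gap: 0.0
grip_force: 1.0
5.5 [608.4  -39.56  42.33] yaw -0.0275 [ 1.0e-04  1.2e-03 -1.0e+00] F [0.29 1.01 1.39] tool delta [  0.19 -43.68   0.08]
```

```bash
echo '[[[0, -6, 0], [0, 0, 0]], [[0, -13, 0], [0, 0, 0]], [[0, -20, 0], [0, 0, 0]], [[0, -27, 0], [0, 0, 0]], [[0, -34, 0], [0, 0, 0]], [[0, -40, 0], [0, 0, 0]], [[0, -43, 0], [0, 0, 0]], [[0, -43, 0], [0, 0, 0]], [[0, -43, 0], [0, 0, 0]], [[0, -43, 0], [0, 0, 0]]]' | python3 jog.py
python3 go.py 609.8 4.1 42.3
```

```text
clock: 6.5
eef_pos: [609.7, 1.9, 42.3]
tool_rot: [-0.0, 1.0, -0.015, 0.0]
force: [0.6, 1.5, 2.0]
finger_gap: -0.4
grip_force: 1.0
6.5 [609.66   1.93  42.33] yaw -0.0291 [ 2.e-04  6.e-04 -1.e+00] F [0.58 1.51 1.99] tool delta [ 0.08 -2.18  0.03]
```

```bash
echo '[[[0, -1, 0], [0, 0, 0]], [[0, -2, 0], [0, 0, 0]], [[0, -2, 0], [0, 0, 0]], [[0, -2, 0], [0, 0, 0]], [[0, -2, -10], [0, 0, 0]], [[0, -2, -40], [0, 0, 0]], [[0, -2, -80], [0, 0, 0]], [[0, -2, -120], [0, 0, 0]], [[0, -2, -150], [0, 0, 0]], [[0, -2, -150], [0, 0, 0]]]' | python3 jog.py
echo '[[[-15, 30, 0], [0, 0, 0]], [[-30, 60, 0], [0, 0, 0]], [[-50, 90, 0], [0, 0, 0]], [[-50, 90, 0], [0, 0, 0]], [[-50, 90, 0], [0, 0, 0]], [[-50, 90, 0], [0, 0, 0]]]' | python3 jog.py 12
python3 - <<'E'
from h import *
i,T=wristT();p,d=viewer.camera("wrist");np.savez('pics/w3.npz',p=p,d=d,T=T);cv2.imwrite('pics/w3.png',p[:,:,::-1]);print(T[:3,3])
E
```

```text
clock: 7.5
eef_pos: [612.4, 4.3, 197.9]
tool_rot: [-0.001, 1.0, -0.015, 0.004]
force: [0.6, 0.1, 0.2]
finger_gap: 0.0
grip_force: 0.0
clock: 8.1
eef_pos: [557.3, -83.7, 192.3]
tool_rot: [-0.0, 1.0, -0.014, 0.0]
force: [0.8, 0.6, -0.3]
finger_gap: 12.0
grip_force: 0.0
[629.10836004 -86.20910791 335.12507308]
```

View pics/w3.png

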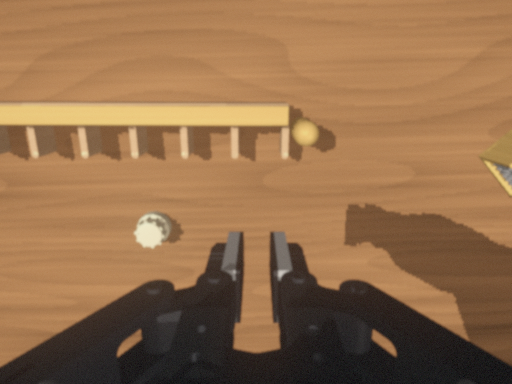

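The knob's top is at about (150,236). The ball post is at (306,132), and gap three lies between the dividers at columns 135 and 185.

```bash
python3 - <<'E'
from h import *
f=np.load('pics/w3.npz');p,d,T=f['p'],f['d'],f['T'];i=viewer.camera_info("wrist")
sub=p[205:260,125:185];cv2.imwrite('pics/k.png',cv2.resize(sub[:,:,::-1],None,fx=8,fy=8,interpolation=cv2.INTER_NEAREST))
hsv=cv2.cvtColor(p,cv2.COLOR_RGB2HSV)
K=np.linalg.inv(i["camera_matrix"])
v,u=np.mgrid[205:262,125:185]
q=np.stack([u,v,np.ones_like(u)],-1)@K.T*d[205:262,125:185,None];W=q@T[:3,:3].T+T[:3,3]
top=W[(W[...,2]>23)&(W[...,2]<32)];print("top",len(top),top.mean(0),top.min(0),top.max(0))
lo=W[(W[...,2]>5)];print("all",lo.min(0),lo.max(0))
m=cv2.inRange(hsv[205:262,125:185],(18,0,215),(60,90,255));
n,l,st,ce=cv2.connectedComponentsWithStats(m);j=1+np.argmax(st[1:,4]);print(st[j],ray(i,T,ce[j]+[125,205],26))
E
python3 go.py 495 30 100
```

```text
top 569 [492.32214828  25.51789294  25.77873418] [477.05275692  11.22546619  23.15159008] [506.57933066  40.78208228  28.09643672]
all [477.05275692 -86.20910791   5.13354041] [629.10836004  41.223662   335.12507308]
[  9  17  29  26 493] [[491.18080622  26.67581833  26.        ]]
8.15 [557.51 -83.42 192.24] yaw -0.0271 [ 2.e-04  8.e-04 -1.e+00] F [-0.22 -0.51 -0.3 ] tool delta [ -65.58 -111.6    92.33]
```

View pics/k.png

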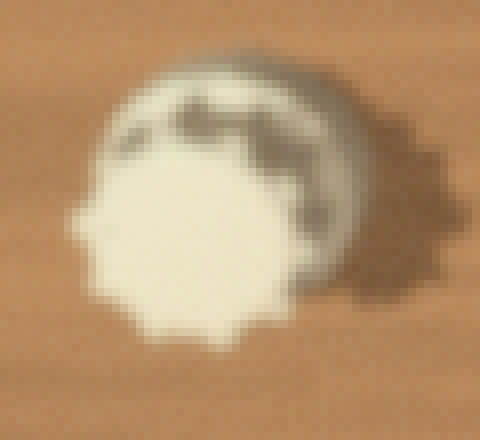

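```bash
echo '[[[-26, -30, 0], [0, 0, 0.1]], [[-53, -60, 0], [0, 0, 0.2]], [[-80, -90, 20], [0, 0, 0.3]], [[-106, -121, 50], [0, 0, 0.335]], [[-106, -121, 80], [0, 0, 0.335]], [[-106, -121, 110], [0, 0, 0.335]], [[-106, -121, 130], [0, 0, 0.335]], [[-106, -121, 140], [0, 0, 0.335]], [[-106, -121, 140], [0, 0, 0.335]], [[-106, -121, 140], [0, 0, 0.335]]]' | python3 jog.py 12
python3 go.py 454.6 40.2 4;python3 go.py 519.6 15.5 4
```

```text
clock: 9.15
eef_pos: [455.3, 39.6, 52.8]
tool_rot: [-0.0, 0.984, -0.181, 0.0]
force: [1.0, 0.1, -0.2]
finger_gap: 12.1
grip_force: 0.0
9.15 [455.26  39.59  52.83] yaw -0.3636 [ 8.e-04  3.e-04 -1.e+00] F [ 0.95  0.11 -0.18] tool delta [-0.87 -0.31 48.83]
9.15 [455.26  39.59  52.83] yaw -0.3636 [ 8.e-04  3.e-04 -1.e+00] F [ 0.95  0.11 -0.18] tool delta [68.67 -0.34 48.87]
```

```bash
echo '[[[-1, 0, 15], [0, 0, 0]], [[-1, 0, 28], [0, 0, 0]], [[-1, 0, 38], [0, 0, 0]], [[-1, 0, 44], [0, 0, 0]], [[-1, 0, 47], [0, 0, 0]], [[-1, 0, 48], [0, 0, 0]], [[-1, 0, 48], [0, 0, 0]], [[-1, 0, 48], [0, 0, 0]]]' | python3 jog.py
python3 go.py 519.6 15.5 4
```

```text
clock: 9.95
eef_pos: [454.0, 39.4, 4.6]
tool_rot: [-0.0, 0.983, -0.181, 0.0]
force: [0.2, -0.1, -0.2]
finger_gap: 11.8
grip_force: 0.0
9.95 [453.96  39.42   4.62] yaw -0.3643 [ 6.e-04  1.e-04 -1.e+00] F [ 0.23 -0.13 -0.23] tool delta [69.86 -1.04  0.66]
```

Now push slowly, 70 mm along the tool's x axis; contact should come at about 14 mm.

```bash
echo '[[[4, 0, 0], [0, 0, 0]], [[8, 0, 0], [0, 0, 0]], [[11, 0, 0], [0, 0, 0]], [[14, 0, 0], [0, 0, 0]], [[17, 0, 0], [0, 0, 0]], [[20, 0, 0], [0, 0, 0]], [[23, 0, 0], [0, 0, 0]], [[26, 0, 0], [0, 0, 0]], [[29, 0, 0], [0, 0, 0]], [[32, 0, 0], [0, 0, 0]]]' | python3 jog.py
echo '[[[3, 0, 0], [0, 0, 0]], [[6, 0, 0], [0, 0, 0]], [[9, 0, 0], [0, 0, 0]], [[12, 0, 0], [0, 0, 0]], [[16, 0, 0], [0, 0, 0]], [[20, 0, 0], [0, 0, 0]], [[24, 0, 0], [0, 0, 0]], [[27, 0, 0], [0, 0, 0]], [[29, 0, 0], [0, 0, 0]], [[30, 0, 0], [0, 0, 0]]]' | python3 jog.py
python3 go.py 519.6 15.5 4
python3 - <<'E'
from h import *
i,T=wristT();p,d=viewer.camera("wrist");cv2.imwrite('pics/w4.png',p[:,:,::-1])
E
```

```text
clock: 10.95
eef_pos: [483.8, 27.9, 4.3]
tool_rot: [0.0, 0.983, -0.181, -0.0]
force: [0.1, 0.4, 0.3]
finger_gap: 12.0
grip_force: 0.2
clock: 11.95
eef_pos: [511.8, 17.2, 4.3]
tool_rot: [-0.0, 0.983, -0.181, 0.0]
force: [0.3, -0.1, 0.0]
finger_gap: 12.0
grip_force: 0.2
11.95 [511.8   17.22   4.3 ] yaw -0.3644 [ 1.e-04 -0.e+00 -1.e+00] F [ 0.26 -0.15  0.02] tool delta [ 7.9  -1.17  0.3 ]
```

View pics/w4.png

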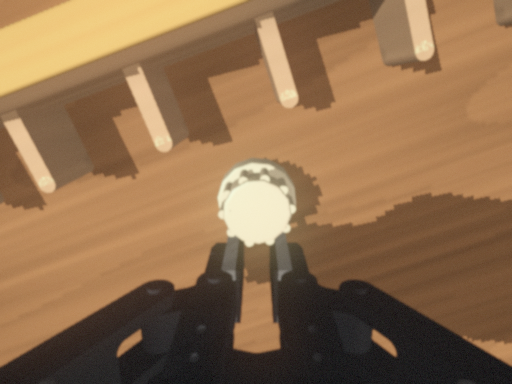

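The knob is upright and sits squarely in the fingertips at (256,205). Gap three is ahead, between the noses at (163,145) and (288,98). Next I back off, turn square to the rack and get behind the knob on the gap's centre line.

```bash
echo '[[[-8, 0, 0], [0, 0, 0]], [[-16, 0, 0], [0, 0, 0]], [[-22, 0, 0], [0, 0, 0]], [[-22, 2, 0], [0, 0, -0.1]], [[-20, 8, 0], [0, 0, -0.2]], [[-18, 14, 0], [0, 0, -0.3]], [[-17, 17, 0], [0, 0, -0.335]], [[-17, 17, 0], [0, 0, -0.335]], [[-17, 17, 0], [0, 0, -0.335]]]' | python3 jog.py
python3 go.py 555.8 5.65 4
python3 - <<'E'
from h import *
i,T=wristT();p,d=viewer.camera("wrist");cv2.imwrite('pics/w5.png',p[:,:,::-1])
K=np.linalg.inv(i["camera_matrix"]);v,u=np.mgrid[:384,:512]
q=np.stack([u,v,np.ones_like(u)],-1)@K.T*d[...,None];W=q@T[:3,:3].T+T[:3,3]
m=(W[...,2]>22)&(W[...,2]<31)&(W[...,0]>515)&(W[...,0]<560)&(abs(W[...,1]-7)<30)
t=W[m];print(len(t),(t.min(0)+t.max(0))/2,t.max(0)-t.min(0))
for x in(572,): # divider noses z~30
    m=(abs(W[...,2]-30)<4)&(abs(W[...,0]-x-4)<4);y=np.sort(W[m][:,1])
    for g in np.split(y,np.flatnonzero(np.diff(y)>8)+1): print(len(g),g.min().round(1),g.max().round(1))
E
```

```text
clock: 12.9
eef_pos: [489.3, 7.7, 4.3]
tool_rot: [-0.0, 1.0, -0.015, -0.0]
force: [-0.4, 1.1, -0.5]
finger_gap: 12.3
grip_force: 0.0
12.9 [489.34   7.73   4.31] yaw -0.0302 [-1.e-04  1.e-04 -1.e+00] F [-0.4   1.08 -0.5 ] tool delta [66.5   0.08  0.31]
4334 [535.99452396   7.13105117  25.48603035] [30.20235528 28.87415376  6.91324855]
703 -68.1 -60.0
557 -21.3 -14.8
546 24.6 30.9
657 69.8 77.9
```

```bash
echo '[[[6, 0, 0], [0, 0, 0]], [[12, 0, 0], [0, 0, 0]], [[16, 0, 0], [0, 0, 0]], [[19, 0, 0], [0, 0, 0]], [[22, 0, 0], [0, 0, 0]], [[25, 0, 0], [0, 0, 0]], [[28, 0, 0], [0, 0, 0]], [[31, 0, 0], [0, 0, 0]], [[34, 0, 0], [0, 0, 0]], [[37, 0, 0], [0, 0, 0]]]' | python3 jog.py
echo '[[[3, 0, 0], [0, 0, 0]], [[6, 0, 0], [0, 0, 0]], [[9, 0, 0], [0, 0, 0]], [[12, 0, 0], [0, 0, 0]], [[15, 0, 0], [0, 0, 0]], [[18, 0, 0], [0, 0, 0]], [[21, 0, 0], [0, 0, 0]], [[24, 0, 0], [0, 0, 0]], [[25, 0, 0], [0, 0, 0]], [[25, 0, 0], [0, 0, 0]]]' | python3 jog.py
python3 go.py 555.8 5.65 4
python3 - <<'E'
from h import *
i,T=wristT();p,d=viewer.camera("wrist");cv2.imwrite('pics/w6.png',p[:,:,::-1])
E
```

```text
clock: 13.95
eef_pos: [526.9, 6.4, 4.3]
tool_rot: [0.0, 1.0, -0.015, -0.0]
force: [0.5, -0.5, -0.0]
finger_gap: 11.9
grip_force: 0.2
clock: 14.95
eef_pos: [551.9, 5.7, 4.3]
tool_rot: [-0.0, 1.0, -0.015, 0.0]
force: [0.7, 0.6, -0.2]
finger_gap: 11.9
grip_force: 0.0
14.95 [551.93   5.67   4.31] yaw -0.0293 [ 3.e-04  1.e-04 -1.e+00] F [ 0.71  0.55 -0.21] tool delta [ 3.87 -0.09  0.32]
```

View pics/w6.png

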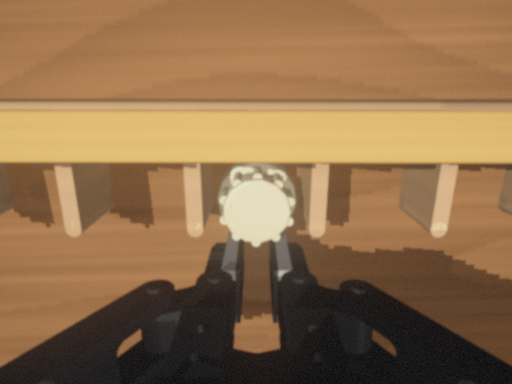

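The knob is in gap three, centred at (256,205) between the dividers at columns 195 and 317, and not yet fully home. I'll creep on and watch the force.

```bash
echo '[[[1, 0, 0], [0, 0, 0]], [[2, 0, 0], [0, 0, 0]], [[3, 0, 0], [0, 0, 0]], [[3, 0, 0], [0, 0, 0]], [[3, 0, 0], [0, 0, 0]]]' | python3 jog.py; python3 go.py 555.8 5.65 4
echo '[[[0.5, 0, 0], [0, 0, 0]], [[1, 0, 0], [0, 0, 0]], [[1, 0, 0], [0, 0, 0]], [[1, 0, 0], [0, 0, 0]]]' | python3 jog.py; python3 go.py 555.8 5.65 4
```

```text
clock: 15.5
eef_pos: [554.8, 5.6, 4.3]
tool_rot: [-0.0, 1.0, -0.015, 0.0]
force: [0.1, 0.4, -0.5]
finger_gap: 12.1
grip_force: 0.0
15.5 [554.76   5.59   4.31] yaw -0.0292 [ 2.e-04  0.e+00 -1.e+00] F [ 0.13  0.36 -0.45] tool delta [ 1.03 -0.09  0.31]
clock: 15.9
eef_pos: [555.6, 5.5, 4.3]
tool_rot: [0.0, 1.0, -0.015, -0.0]
force: [-0.6, 0.4, -0.3]
finger_gap: 12.5
grip_force: 0.2
15.9 [555.64   5.54   4.28] yaw -0.0293 [-0. -0. -1.] F [-0.6   0.37 -0.35] tool delta [ 0.16 -0.12  0.28]
```

```bash
for k in 1 2; do echo '[[[0.5, 0, 0], [0, 0, 0]], [[0.5, 0, 0], [0, 0, 0]], [[1, 0, 0], [0, 0, 0]], [[1, 0, 0], [0, 0, 0]], [[1, 0, 0], [0, 0, 0]]]' | python3 jog.py | grep -E 'eef|force|gap'; done
```

```text
eef_pos: [556.7, 5.6, 4.3]
force: [-0.8, 0.0, -0.7]
finger_gap: 12.1
grip_force: 0.1
eef_pos: [557.0, 5.5, 4.2]
force: [-3.6, 1.0, 1.2]
finger_gap: 11.8
grip_force: 1.5
```

The force rises to 3.6 N and the advance stops, so the knob is against the back. Now I draw back straight and lift.

```bash
echo '[[[-2, 0, 0], [0, 0, 0]], [[-8, 0, 0], [0, 0, 0]], [[-18, 0, 0], [0, 0, 0]], [[-30, 0, 0], [0, 0, 0]], [[-45, 0, 0], [0, 0, 0]], [[-60, 0, -20], [0, 0, 0]], [[-60, 0, -60], [0, 0, 0]], [[-60, 0, -100], [0, 0, 0]], [[-60, 0, -130], [0, 0, 0]], [[-60, 0, -130], [0, 0, 0]]]' | python3 jog.py
python3 - <<'E'
from h import *
i,T=wristT();p,d=viewer.camera("wrist");cv2.imwrite('pics/w7.png',p[:,:,::-1])
K=np.linalg.inv(i["camera_matrix"]);v,u=np.mgrid[:384,:512]
q=np.stack([u,v,np.ones_like(u)],-1)@K.T*d[...,None];W=q@T[:3,:3].T+T[:3,3]
hsv=cv2.cvtColor(p,cv2.COLOR_RGB2HSV)
m=(W[...,2]>22)&(W[...,2]<31)&(W[...,0]>560)&(W[...,0]<600)&(abs(W[...,1]-5)<19)
t=W[m];print(len(t),(t.min(0)+t.max(0))/2,t.max(0)-t.min(0),"want",[582.8,4.85])
s,_=viewer.camera("scene");cv2.imwrite('pics/s7.png',s[:,:,::-1])
E
```

```text
clock: 17.9
eef_pos: [499.6, 7.5, 138.2]
tool_rot: [0.0, 1.0, -0.015, 0.004]
force: [0.5, -0.5, -1.0]
finger_gap: 12.0
grip_force: 0.0
1273 [583.98338843   2.60512088  26.4792644 ] [31.99356908 32.65499134  8.87092427] want [582.8, 4.85]
```

View pics/w7.png

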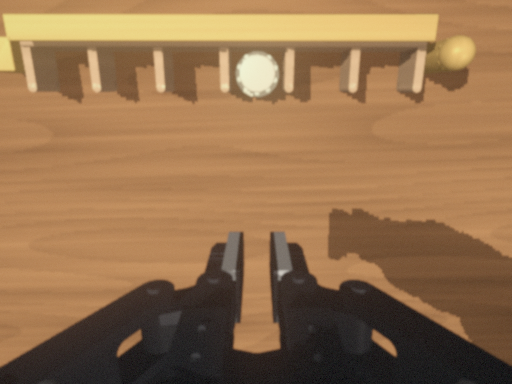

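View pics/s7.png

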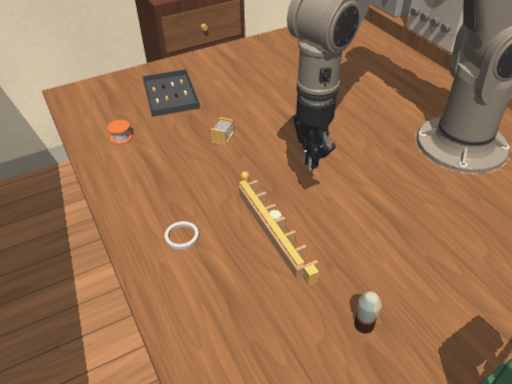

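The wrist view shows the knob upright at (257,74), in the third gap from the ball post at (457,52), and home. The scene view shows the other parts where they were and the arm clear.

```bash
python3 -c "
from plant import arm, viewer, status
print(arm.sign_off())"
```

```text
the job is handed in; nothing more can be done
None
```

I ran a fingertip along the strip at light force (about 1.4–2 N) from gap one to gap three, stopped there, then pushed the cream knob flat into the third gap from the round post until it met the back (3.6 N). The arm is clear, the other parts look undisturbed, and I handed the job in at about 18 s of the 72 s allowed.

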